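Test the magnifier lamp's breaker, then raise the lamp and hold it up

TASK

Get the magnifier lamp ready for checking the scissors. It stands next to the sink, so first try its safety breaker: press the yellow test button so that the blue lever drops, then lift the lever back up until it stays up by itself. Then squeeze the orange release button on the lamp's grip, pull the lamp up past its first stop to the second stop, and finish while still holding it up there with the button squeezed, because nothing catches it at that height until I have tightened the clamp ring. Do not let the lamp drop back, and leave the little bottle standing where it is.

Things in the scene. Friction and masses are not known exactly. Their poses are not given: they have to be found in the camera images.
- lamp: Magnifier lamp, fixed on the worktop: white foot 19 mm high, y -205 to +50, x -65 to +65 mm. Origin on the worktop under the upright tube's axis; z up, x to the lamp's back (away from the robot, turned up to 0.3 rad), y to the lens's side. Grey breaker housing 88x108 mm at y -199 to -91; its top, 62 high in the middle, slopes 0.26 rad, lower towards -x. Thin lead behind it: ignore.
- test_top (a point): Centre of the face of the yellow round test button: 21 mm across, 11 mm proud of the housing's sloping top, at lamp x -3, y -173 mm, 73 mm above the worktop, 56 mm from the lever (centres, along lamp y). Moves at right angles to the slope; pressing straight down works. Spring: 2 N to start, 5.5 N fully in. The point moves with the button.
- test (a joint): Travel of the test button (m): 0 out, 0.0045 fully in. The breaker trips about half-way in. It springs back by itself when let go, and dips by itself for a moment while the lever is being lifted back.
- lever_tip (a point): Middle of the outer end of the blue lever: paddle 20 mm wide (lamp y), 8 thick, end 28 mm from its hinge, which runs along lamp y at x -1, y -117, 66 mm above the worktop. Set: nearly upright, leaning 0.19 rad to the back (+x). Tripped: leaning 0.81 rad from upright to the front (-x), end 20 mm before the hinge and 85 mm above the worktop, free in front and below. The point moves with the lever.
- lever (a joint): Angle of the lever (rad): about 0 set (up, latched), 1.0 tripped (dropped to the front). A spring pulls it to the tripped side. To set it, push its front side back and up about the hinge, to 0 or beyond (solid end at -0.08), until it latches; takes up to 7 N at its end. Latched, it stays at about 0.05 by itself.
- grip (a point): Centre of the grip on the mast's top, midway between the orange button's face and the back: white block 46 mm wide (lamp y), 64 tall, button on its front (-x), ribs on its back; 36 mm thick along lamp x over the button (31 with it in). 200 mm above the worktop with the mast down, 300 at the second stop. Free above and on all sides; the lens arm's block begins 34 mm below. Moves with the mast.
- release (a joint): Travel of the orange release button (m): 0 out, 0.005 fully in (along lamp +x). Face 26 mm wide, 38 tall, centred at the grip's height. Spring: 3 N to start, 9 N fully in, so gripping front to back across it squeezes it in. Only while it is in beyond 0.0045 can the mast slide; let go, it springs out and its pin catches at mast 0 and at mast 0.050.
- mast (a joint): How far the mast is pulled straight up (m): 0 parked, 0.050 first stop (catches there only if the release button is let go), 0.100 second stop: the solid upper end, with no catch. Mast with lens and grip weighs 0.3 to 0.6 kg, rubs with about 1 N and 8 N per m/s; it sinks back if let go.
- lens (a point): Centre of the round magnifier lens in its white ring (126 mm across, 20 high), on an arm 165 mm to the lamp's +y side; 160 mm above the worktop with the mast down. Moves with the mast.
- scissors: Red-handled scissors, 87x199x9 mm, lying flat under the lens. Origin in the middle of the underside, +y towards the handles. To be left alone.
- dropper: Small white squeeze bottle with a turquoise cap, 32 mm across, 74 tall, loose, standing behind the lamp. Origin at the centre of its underside. To be left alone.
- carton: Small white and blue carton, 95x60 mm, 24 high, lying well to the left of the lens. Origin at the centre of its underside, x along its length. To be left alone.

How it is judged:
On the way, in this order (a step that is already met when the one before it is completed fails the run):
1. the test button has tripped the breaker: the lever has dropped (value of joint lever above 0.85 rad), for 0.1 s.
2. the lever is back up and latched, the test button is out, and the fingers are off the lever (value of joint lever below 0.15 rad and value of joint test below 0.002 m and contact force between each of the arm, the fingers and lever below 0.1 N and value of joint mast below 0.01 m), for 0.2 s.
3. the mast is at its second stop (value of joint mast above 0.095 m), for 0.2 s.
At the end, for the whole second after the job is handed in: Through the last second: mast within 5 mm of its second stop (above 0.095 m), held by the fingers (over 4 N) with the release button in by over 4 mm, so no catch carries it; breaker lever up (below 0.15 rad); bottle within 20 mm of where it was (value of joint mast above 0.095 m and value of joint release above 0.004 m and contact force between the fingers and mast above 4 N and value of joint lever below 0.15 rad and distance of dropper from where it was at the start of the episode below 0.02 m); the arm keeps its last pose, push and grip.
It fails at once if the lamp is dropped: the mast falls faster than 0.25 m/s (velocity of joint mast below -0.25 m/s).
It fails at once if the bottle is pushed about (more than 20 mm) (distance of dropper from where it was at the start of the episode above 0.02 m).
It also fails if it takes over 58 s, if anything falls off the work surface, if the arm or the gripper's body presses on something with over 40 N, if the wrist force passes 120 N, or if a joint passes its speed limit or range.

ROBOT

A 6-joint arm with a two-finger parallel gripper is mounted at the origin on a cart in front of the work surface, level with it; the furniture and walls round the work are solid. World frame = base frame: x ahead of the robot, y to its left, z up, the work surface at z = 0. Lengths are in m, angles in rad, forces in N, time in s.
With the tool pointing down it reaches from about 0.225 to 0.875 m from the base axis. Payload 3.4 kg.
Tool frame: the origin (TCP) lies at the very end of the fingers, on their centre line; the grasp point (between the pads) lies manip.pinch_z behind it (manip.pinch_z is the distance from the TCP to the grasp point, in m); z points along the fingers, y is the direction in which the jaws open and shut (so a half turn about z gives the same grasp; the last joint's range is limited). The gripper opens to 85 mm and grips with 20 to 120 N. Pads are 22 mm wide; open, the fingers measure 114 mm over their backs; the gripper's body (76 mm by 85 mm) begins 54 mm behind the grasp point. The pads swing forward as they close: fully open they stand 13 mm farther back than shut.
Start: joints at [0.989, 0.276, 1.505, -0, 1.361, -0.121], TCP at [0.256, 0.515, 0.231] pointing down, gripper open.
Joint ranges: [-2.89, 2.89], [-0.75, 2.08], [0.22, 2.7], [-1.18, 4.32], [0.11, 2.71], [-2.7, 2.7]. Speed limits (rad/s): [2.57, 2.57, 3.14, 3.14, 3.14, 3.14].

INTERFACE

Orientations are given as a unit quaternion [w, x, y, z].
In Python, from rig import manip, imaging, workorder gives the robot as it stands.
- The arm moves only by the tool apply_moves, never from a script. Its argument "moves" is one flat list of numbers, 7 for each row, row after row: the finger opening in m, from 0 to 0.0854, then the shift along the tool's x, y, z in m, then the turn, a rotation vector about the tool's x, y, z in rad. In form: [jaw, tx, ty, tz, rx, ry, rz, jaw, tx, ty, tz, rx, ry, rz, ...]. A call has exactly 8 rows; each row shifts and turns the pose as measured when the row begins, along the tool's axes as they then stand; what a row does not reach is not made up. A row lasts 1/12 s, in which the tool goes at most 41.7 mm and 7.16 degrees, less where a joint would pass 70% of its speed; a pose out of reach is approached as far as the arm can. A call with a gripper value outside its range is refused whole. The fingers move at their own pace and stop on an object; "newtons" is the grip in N (left out, the last holds). Time passes only in rows, so rows that do not move let the fingers close, or fill a call up. It gives the time, the measured TCP pose, the force and the opening at its end, in the units of the state.
- manip.get_state(): the state, without advancing time (a new reading comes with each control period).
- imaging.get_image(name): name is "scene" or "side" or "wrist"; returns a dict with "image" (384x512x3 uint8, red, green, blue), "range_z" (384x512 float32, m along the optical axis (not along the pixel's ray), 0 where there is no reading), "fx", "fy", "cx", "cy" (pixels), "k1" (the pictures are not rectified: a ray, as slopes to the right and down, at radius r is drawn at 1 + k1 r^2 times it, then the intrinsics apply), "R" (3x3) and "t" (3): a world point X has camera coordinates R X + t. Camera axes: x right, y down, z forward; pixel columns grow to the right and rows downward; lengths in m; the calibration is good to about 2 mm. A picture is of the moment at which its call begins.
- workorder.sign_off(): hands the job in, once; it reports no verdict.
The state is a dict: "clock": time; "qpos": joint angles; "qd": joint speeds; "effort": joint torques, N m; "position": TCP position; "ee_rot": TCP orientation; "contact_force": force on the tool from outside, world axes, zero at the start; "moment": the same for the moment, N m; "width": finger opening in m.
Only numpy, scipy, OpenCV 4.12 (cv2) and the standard library are available. Lean on these libraries where they do the work, as an engineer would, in place of code of your own. Each camera call takes 0.05 s, during which the arm holds its last target.

## Working session

There is one attempt and no reset: what is moved stays moved. The work goes in short steps, Python scripts to look and compute and a tool call to move; the robot and the scene stay as the last step left them, time stands still between calls to the robot, and variables do not carry over. Pictures are saved under pics/ and viewed, and the job is handed in when it is done.

Besides the shell and the picture viewer there is one more tool, called after "Call:" as a command line: name --argument value ..., lists and objects as JSON in quotes. apply_moves: Moves the arm, as the interface text tells. Its arguments: {"type":"object","properties":{"moves":{"type":"array"},"newtons":{"type":"number"}},"required":["moves"]}

```bash
ls; mkdir -p pics; cat > h.py <<'E'
import numpy as np, cv2
from rig import manip, imaging, workorder
def grab(n,fn):
    d=imaging.get_image(n); cv2.imwrite('pics/'+fn,cv2.cvtColor(d['image'],cv2.COLOR_RGB2BGR)); np.savez('pics/'+fn[:-4]+'.npz',**d); return d
def ray(d,u,v):
    p=np.array([(u-d['cx'])/d['fx'],(v-d['cy'])/d['fy']]); q=p.copy()
    for _ in range(20): q=p/(1+d['k1']*(q@q))
    R=np.array(d['R']);t=np.array(d['t'])
    return -R.T@t, R.T@np.array([q[0],q[1],1.0])
def pt(d,u,v):
    z=d['range_z'][int(round(v)),int(round(u))]; o,r=ray(d,u,v); return o+r*z
def onz(d,u,v,z):
    o,r=ray(d,u,v); return o+r*(z-o[2])/r[2]
def tri(d1,p1,d2,p2):
    o1,r1=ray(d1,*p1);o2,r2=ray(d2,*p2)
    A=np.stack([r1,-r2],1); s=np.linalg.lstsq(A,o2-o1,rcond=None)[0]
    a=o1+r1*s[0];b=o2+r2*s[1]; return (a+b)/2,np.linalg.norm(a-b)
E
python3 - <<'E'
from h import *
for n in('scene','side','wrist'):
    d=grab(n,n+'0.png'); print(n,d['fx'],d['k1'],-np.array(d['R']).T@d['t'],np.array(d['R'])[2])
print(manip.get_state(),manip.pinch_z)
E
```

```text
pics
scene 418.85068236584607 0.023236726170300575 [-0.05286673 -0.807382    0.68045207] [ 0.45051797  0.79103006 -0.41389008]
side 420.4931742940172 -0.027218367814559413 [ 0.26077023 -0.70012996  0.65754423] [ 0.25611911  0.84804533 -0.46392037]
wrist 328.5108275816037 -0.01641490560272878 [0.19131693 0.54589064 0.37357401] [ 0.24828149 -0.12628574 -0.96042085]
{'clock': 0.15, 'qpos': array([ 9.89010704e-01,  2.76443451e-01,  1.50584454e+00, -5.22978038e-06,
        1.36068240e+00, -1.21007752e-01]), 'qd': array([-0.00190027, -0.0009852 , -0.00462264, -0.00043988,  0.00072537,
       -0.00064173]), 'effort': array([ 3.34840197e-04, -4.17144334e+01, -2.46030146e+01, -4.73963337e-04,
        7.71818392e-03,  1.47735869e-05]), 'position': array([0.25546549, 0.51469802, 0.23064111]), 'ee_rot': array([-2.34715384e-04,  2.28355613e-01,  9.73577547e-01, -6.47656786e-04]), 'contact_force': array([-0.3020808 , -0.36589895,  0.50599277]), 'moment': array([ 0.01340999, -0.04140178, -0.01801604]), 'width': 0.08545139209338666} 0.0187
```

View pics/scene0.png

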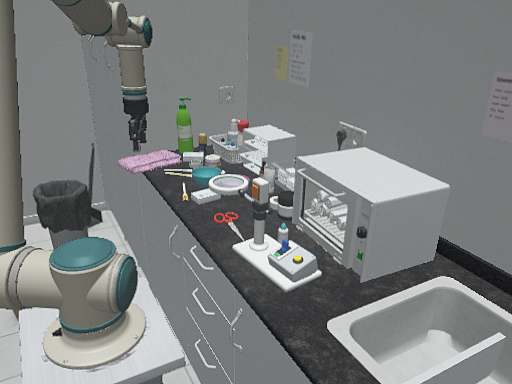

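View pics/side0.png

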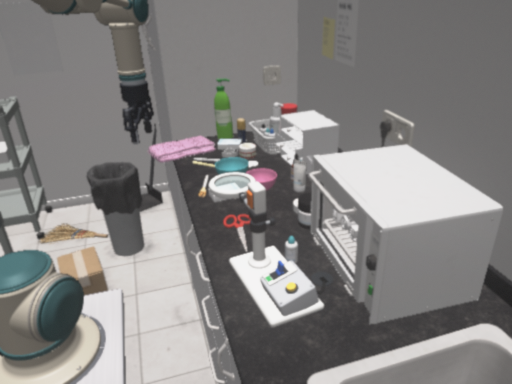

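View pics/wrist0.png

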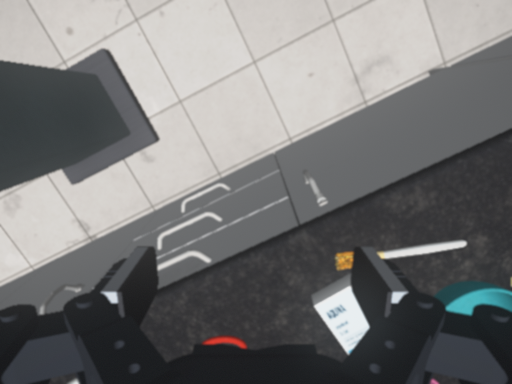

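The scene view shows the foot and housing near (280,260), the yellow button at (298,259), the blue lever at (284,246) and the orange grip button at (260,190). In the side view the yellow button is at (291,287), the lever at (281,268) and the bottle at (291,249). Next I measure these by colour mask.

```bash
python3 - <<'E'
from h import *
D={n:dict(np.load(f'pics/{n}0.npz')) for n in('scene','side')}
roi={'scene':(225,165,335,300),'side':(225,170,335,330)}
C={'yel':((20,140,120),(35,255,255)),'blue':((105,150,60),(130,255,255)),'orange':((5,150,100),(18,255,255)),'green':((50,120,60),(80,255,255)),'turq':((85,80,60),(104,255,255))}
P={}
for n,d in D.items():
    hsv=cv2.cvtColor(d['image'],cv2.COLOR_RGB2HSV); a,b,c,e=roi[n]
    for k,(lo,hi) in C.items():
        m=cv2.inRange(hsv,lo,hi); mm=np.zeros_like(m); mm[b:e,a:c]=m[b:e,a:c]
        N,l,s,ce=cv2.connectedComponentsWithStats(mm)
        for i in np.argsort(-s[1:,4])[:2]+1:
            if s[i,4]<4: continue
            zz=d['range_z'][l==i]; z=np.median(zz[zz>0]); o,r=ray(d,*ce[i])
            print(n,k,ce[i].round(1),s[i],'depthpt',(o+r*z).round(4))
            P.setdefault((n,k),ce[i])
for k in C:
    if ('scene',k) in P and ('side',k) in P:
        print(k,*tri(D['scene'],P['scene',k],D['side'],P['side',k]))
print('yel onz',[onz(D[n],*P[n,'yel'],.072).round(4) for n in D])
for n,d in D.items():
    a,b,c,e=roi[n]; cv2.imwrite(f'pics/{n}0z.png',cv2.resize(cv2.cvtColor(d['image'],cv2.COLOR_RGB2BGR)[b:e,a:c],None,fx=4,fy=4,interpolation=cv2.INTER_CUBIC)[:600])
E
```

```text
scene yel [297.5 258.1] [294 256   8   5  34] depthpt [ 0.507  -0.0507  0.0704]
scene blue [284.5 245.8] [281 240   7  12  46] depthpt [0.5007 0.0038 0.0798]
scene orange [254.8 190.7] [252 184   7  15  58] depthpt [0.4682 0.1178 0.2045]
scene green [275.9 254.2] [274 253   5   3  10] depthpt [0.4743 0.0041 0.0605]
scene turq [283.  225.8] [281 223   5   6  26] depthpt [0.5702 0.12   0.067 ]
side orange [249.4 193.2] [248 191   4   5  16] depthpt [0.4676 0.1168 0.2193]
side turq [290.9 239. ] [288 236   6   7  32] depthpt [0.5695 0.121  0.0698]
side turq [233.2 170.2] [225 170  20   2  24] depthpt [0.5383 0.6088 0.0554]
orange [0.47146034 0.12732937 0.20657939] 0.012461409561082598
turq [0.57000599 0.12097507 0.06807823] 0.0028738063074078392Traceback (most recent call last):
  File "<stdin>", line 19, in <module>
KeyError: ('side', 'yel')
```

```bash
python3 - <<'E'
from h import *
D={n:dict(np.load(f'pics/{n}0.npz')) for n in('scene','side')}
a=cv2.resize(D['scene']['image'][175:295,230:330],(400,480),interpolation=cv2.INTER_CUBIC)
b=cv2.resize(D['side']['image'][180:320,225:325],(400,560),interpolation=cv2.INTER_CUBIC)
c=np.zeros((560,800,3),np.uint8); c[:480,:400]=a; c[:,400:]=b
cv2.imwrite('pics/z0.png',c[:,:,::-1])
d=D['side']
hsv=cv2.cvtColor(d['image'],cv2.COLOR_RGB2HSV); print(hsv[287,286:297].tolist(),hsv[267,277:285].tolist())
E
```

```text
[[21, 94, 211], [25, 132, 239], [27, 132, 244], [27, 129, 245], [28, 128, 245], [28, 128, 245], [28, 128, 244], [27, 129, 241], [25, 136, 225], [23, 128, 175], [21, 76, 127]] [[113, 39, 175], [113, 92, 127], [113, 105, 119], [112, 111, 120], [112, 111, 122], [113, 104, 118], [113, 68, 112], [120, 10, 134]]
```

View pics/z0.png

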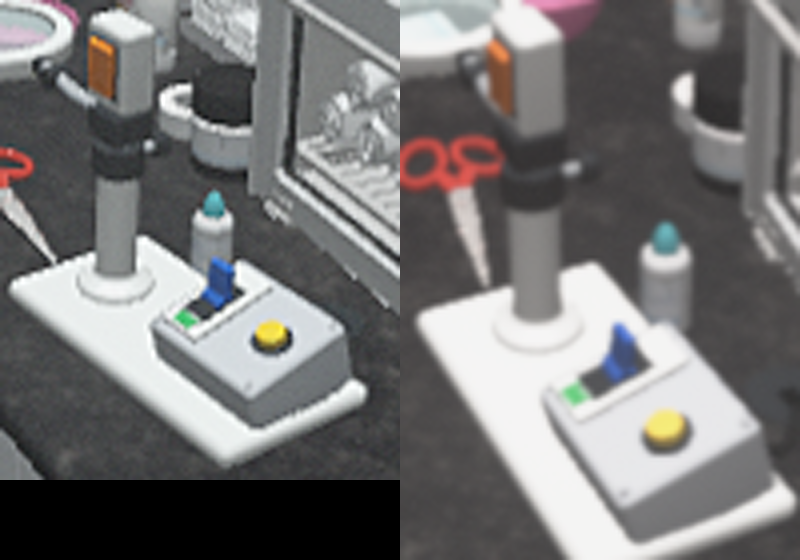

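```bash
python3 - <<'E'
from h import *
D={n:dict(np.load(f'pics/{n}0.npz')) for n in('scene','side')}
roi={'scene':(230,165,335,300),'side':(225,175,335,330)}
C={'yel':((20,100,110),(35,255,255),.0725),'blue':((105,75,50),(125,255,255),.085),'orange':((4,110,80),(19,255,255),.2),'green':((50,70,60),(80,255,255),.06),'turq':((85,70,60),(104,255,255),.067)}
P={}
for n,d in D.items():
    hsv=cv2.cvtColor(d['image'],cv2.COLOR_RGB2HSV); a,b,c,e=roi[n]
    for k,(lo,hi,zz) in C.items():
        m=cv2.inRange(hsv,lo,hi); mm=np.zeros_like(m); mm[b:e,a:c]=m[b:e,a:c]
        N,l,s,ce=cv2.connectedComponentsWithStats(mm)
        i=np.argmax(s[1:,4])+1; P[n,k]=ce[i]
        z=np.median(d['range_z'][l==i]); o,r=ray(d,*ce[i])
        print(n,k,ce[i].round(1),s[i],'depthpt',(o+r*z).round(4),'onz',onz(d,*ce[i],zz).round(4))
for k in C: print(k,*tri(D['scene'],P['scene',k],D['side'],P['side',k]))
# grip top face and foot by depth
for n,d in D.items():
    a,b,c,e=roi[n]
    pts=np.array([[u,v,*pt(d,u,v)] for v in range(b,e) for u in range(a,c)])
    g=pts[(abs(pts[:,4]-.232)<.006)&(abs(pts[:,2]-.48)<.06)&(abs(pts[:,3]-.12)<.06)]
    print(n,'top',len(g),g[:,2:].mean(0),g[:,2:].min(0),g[:,2:].max(0))
    f=pts[(abs(pts[:,4]-.019)<.005)&(abs(pts[:,2]-.48)<.13)&(pts[:,3]<.2)&(pts[:,3]>-.1)]
    im=d['image']; w=[im[int(v),int(u)].min()>150 for u,v in f[:,:2]]; f=f[w]
    xy=f[:,2:4].astype(np.float32)
    r=cv2.minAreaRect(xy); print(n,'foot',len(f),r,cv2.boxPoints(r).round(3).tolist(), np.median(f[:,4]))
E
```

```text
scene yel [297.6 258. ] [294 255   8   7  40] depthpt [ 0.5074 -0.0502  0.0703] onz [ 0.5053 -0.053   0.0725]
scene blue [284.3 245.5] [280 239   9  14  77] depthpt [0.5007 0.005  0.08  ] onz [ 0.496  -0.0018  0.085 ]
scene orange [254.9 191. ] [252 184   7  15  87] depthpt [0.4683 0.1176 0.2036] onz [0.4723 0.1246 0.2   ]
scene green [275.9 254.1] [274 252   5   5  15] depthpt [0.4746 0.0044 0.0604] onz [0.475 0.005 0.06 ]
scene turq [283.  225.7] [281 223   5   6  28] depthpt [0.5706 0.1208 0.067 ] onz [0.5706 0.1207 0.067 ]
side yel [291.  286.6] [287 283   9   8  60] depthpt [ 0.5051 -0.0513  0.073 ] onz [ 0.5053 -0.0508  0.0725]
side blue [279.5 268.7] [276 261   8  15  76] depthpt [0.4991 0.0044 0.0808] onz [ 0.4973 -0.0007  0.085 ]
side orange [249.8 198. ] [247 190   6  18  82] depthpt [0.4679 0.1163 0.207 ] onz [0.4711 0.1291 0.2   ]
side green [268.1 278. ] [266 276   5   5  17] depthpt [0.4724 0.005  0.0616] onz [0.473 0.007 0.06 ]
side turq [290.8 239.2] [288 236   7   7  37] depthpt [0.5693 0.1211 0.0693] onz [0.5705 0.1243 0.067 ]
yel [ 0.50490008 -0.05287231  0.0733605
[... 464 characters left out ...]
7584), (0.13872765004634857, 0.25569072365760803), 7.468641757965088) [[0.41499999165534973, 0.16300000250339508], [0.4490000009536743, -0.09000000357627869], [0.5860000252723694, -0.07199999690055847], [0.5529999732971191, 0.1809999942779541]] 0.017393283835651863
side top 145 [0.48451385 0.11787156 0.23170885] [0.46958232 0.09885141 0.22603415] [0.50235773 0.14255483 0.23495101]
side foot 1849 ((0.49531111121177673, 0.04611397534608841), (0.12908264994621277, 0.2554131746292114), 7.32208251953125) [[0.41499999165534973, 0.16500000655651093], [0.4480000138282776, -0.08900000154972076], [0.5759999752044678, -0.07199999690055847], [0.5429999828338623, 0.1809999942779541]] 0.020000949791622702
```

Call:
apply_moves --moves '[0,0,0,-0.022,0,0,-0.118,0,0,0,-0.022,0,0,-0.118,0,0,0,-0.022,0,0,-0.118,0,0,0,-0.022,0,0,-0.118,0,0,0,-0.022,0,0,-0.118,0,-0.01,-0.036,0,0,0,0,0,-0.01,-0.036,0,0,0,0,0,-0.01,-0.036,0,0,0,0]' --newtons 40

```text
clock: 0.82
position: [0.3003, 0.4153, 0.3407]
ee_rot: [-0.004, -0.085, 0.996, -0.003]
contact_force: [1.0, 0.4, -0.3]
width: 0.0001
```

```bash
cat >> h.py <<'E'
from scipy.spatial.transform import Rotation as Rn
O=np.array([.485,.120,0]); PSI=.13
LR=np.array([[np.cos(PSI),-np.sin(PSI),0],[np.sin(PSI),np.cos(PSI),0],[0,0,1]])
def go(target_lamp,mode):
    s=manip.get_state(); q=s['ee_rot']; R=Rn.from_quat([q[1],q[2],q[3],q[0]]).as_matrix()
    T=O+LR@np.array(target_lamp)
    ex={'push':-LR[:,0],'grip':LR[:,1]}[mode]; ez=np.array([0,0,-1.]); Rt=np.stack([ex,np.cross(ez,ex),ez],1)
    p=np.array(s['position'])
    print('t',s['clock'],'lamp pos',(LR.T@(p-O)).round(4),'shift tool',(R.T@(T-p)).round(4),'turn',Rn.from_matrix(R.T@Rt).as_rotvec().round(4),'F',s['contact_force'].round(2),'w',round(s['width'],4),'q',s['qpos'].round(2))
E
python3 -c "
from h import *
go([-.003,-.173,.11],'push')"
```

```text
t 0.8167 lamp pos [-0.1449  0.3167  0.3407] shift tool [-0.1239 -0.494   0.232 ] turn [-0.0049 -0.0084  0.0406] F [ 0.99  0.4  -0.35] w 0.0001 q [ 0.81  0.14  1.42  0.    1.59 -0.93]
```

Call:
apply_moves --moves '[0,-0.012,-0.039,0,0,0,0.04,0,-0.012,-0.039,0,0,0,0,0,-0.012,-0.039,0,0,0,0,0,-0.012,-0.039,0,0,0,0,0,-0.01,-0.039,0,0,0,0,0,-0.01,-0.039,0,0,0,0,0,-0.01,-0.039,0,0,0,0,0,-0.01,-0.039,0,0,0,0]'

```text
clock: 1.48
position: [0.4304, 0.1077, 0.3405]
ee_rot: [-0.004, -0.068, 0.998, -0.003]
contact_force: [0.3, 1.3, -0.2]
width: -0.0005
```

```bash
python3 -c "
from h import *
go([-.003,-.173,.11],'push')"
```

```text
t 1.4833 lamp pos [-0.0557 -0.0051  0.3405] shift tool [-0.0536 -0.167   0.2309] turn [-0.0049 -0.0075  0.0053] F [ 0.29  1.28 -0.16] w -0.0005 q [ 0.09  0.03  1.54 -0.01  1.58 -1.61]
```

Call:
apply_moves --moves '[0,-0.012,-0.037,0,-0.005,-0.0075,0.005,0,-0.012,-0.037,0,0,0,0,0,-0.012,-0.037,0.01,0,0,0,0,-0.01,-0.034,0.03,0,0,0,0,-0.006,-0.018,0.036,0,0,0,0,0,0,0.036,0,0,0,0,0,0,0.036,0,0,0,0,0,0,0,0,0,0]'

```text
clock: 2.15
position: [0.508, -0.0625, 0.1924]
ee_rot: [0.005, -0.058, 0.998, -0.003]
contact_force: [-1.4, -1.1, 0.1]
width: -0.0001
```

```bash
python3 -c "
from h import *
go([-.003,-.173,.09],'push'); grab('scene','scene1.png');grab('side','side1.png');grab('wrist','wrist1.png')
D={n:dict(np.load(f'pics/{n}1.npz')) for n in('scene','side','wrist')}
a=cv2.resize(D['scene']['image'][150:290,230:330],(400,560),interpolation=cv2.INTER_CUBIC)
b=cv2.resize(D['side']['image'][170:310,235:335],(400,560),interpolation=cv2.INTER_CUBIC)
cv2.imwrite('pics/z1.png',np.hstack([a,b])[:,:,::-1])
"
```

```text
t 2.15 lamp pos [-0.0009 -0.1839  0.1924] shift tool [0.0032 0.0115 0.1023] turn [-0.0063  0.009  -0.0136] F [-1.36 -1.15  0.09] w -0.0001 q [-0.26  0.2   1.71 -0.    1.22 -1.94]
```

View pics/z1.png

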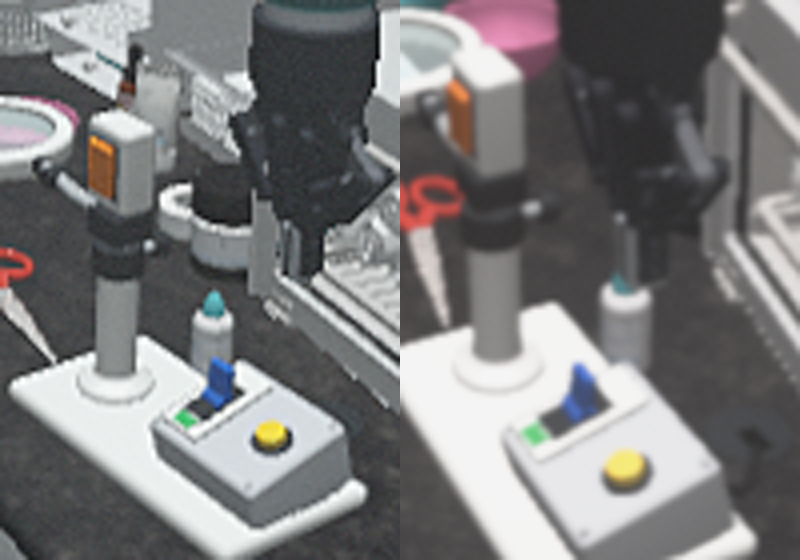

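View pics/wrist1.png

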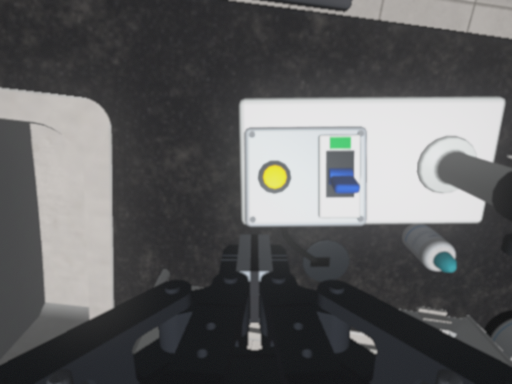

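The wrist view shows the yellow button at (275,177), the lever at (343,182) and the closed fingertips at (252,240). I refine from this view.

```bash
python3 - <<'E'
from h import *
d=dict(np.load('pics/wrist1.npz')); hsv=cv2.cvtColor(d['image'],cv2.COLOR_RGB2HSV)
for k,lo,hi,z in(('yel',(20,100,110),(35,255,255),.0725),('blue',(105,120,50),(125,255,255),.09),('green',(50,70,60),(80,255,255),.06)):
    m=cv2.inRange(hsv,lo,hi); N,l,s,c=cv2.connectedComponentsWithStats(m); i=np.argmax(s[1:,4])+1
    w=onz(d,*c[i],z); print(k,c[i],s[i],w.round(4),'lamp',(LR.T@(w-O)).round(4),'depth',pt(d,*c[i]).round(4))
f=[onz(d,u,v,.019) for u,v in((243,98),(502,97),(483,223),(243,226))]; print([(LR.T@(w-O)).round(4) for w in f])
f=[onz(d,u,v,zz) for u,v,zz in((248,129,.0505),(364,129,.0505),(366,223,.0735),(247,223,.0735))]; print([(LR.T@(w-O)).round(4) for w in f])
w=onz(d,253,238,.192);print('tip',(LR.T@(w-O)).round(4),pt(d,253,245))
E
```

```text
yel [274.32976445 176.38115632] [263 165  24  24 467] [ 0.5047 -0.0484  0.0725] lamp [-0.0023 -0.1695  0.0725] depth [ 0.5046 -0.0484  0.0728]
blue [346.26130653 187.91457286] [335 184  24   9 199] [0.5028 0.008  0.09  ] lamp [ 0.0032 -0.1133  0.09  ] depth [0.5017 0.0066 0.0945]
green [339.95614035 142.02192982] [330 137  21  11 228] [0.4712 0.004  0.06  ] lamp [-0.0287 -0.1132  0.06  ] depth [0.4711 0.0039 0.0604]
[array([-0.065 , -0.1968,  0.019 ]), array([-0.0636,  0.0469,  0.019 ]), array([0.0642, 0.0533, 0.019 ]), array([ 0.0653, -0.1998,  0.019 ])]
[array([-0.0395, -0.1916,  0.0505]), array([-0.0384, -0.0907,  0.0505]), array([ 0.0402, -0.0893,  0.0735]), array([ 0.0393, -0.1933,  0.0735])]
tip [-0.0018 -0.1857  0.192 ] [ 0.49974092 -0.06490259  0.21507064]
```

```bash
sed -i 's/O=np.array(\[.485,.120,0\])/O=np.array([.485,.1228,0])/' h.py; python3 -c "
from h import *
go([-.003,-.173,.085],'push')"
```

```text
t 2.3 lamp pos [ 0.0043 -0.1877  0.2006] shift tool [0.0103 0.016  0.1152] turn [-0.0118  0.024  -0.0119] F [-0.45  0.21  0.43] w 0.0001 q [-0.25  0.2   1.69 -0.    1.22 -1.94]
```

Call:
apply_moves --moves '[0,0.005,0.008,0.03,-0.012,0.024,-0.012,0,0.004,0.006,0.03,0,0,0,0,0,0,0.02,0,0,0,0,0,0,0.01,0,0,0,0,0,0,0.005,0,0,0,0,0,0,0,0,0,0,0,0,0,0,0,0,0,0,0,0,0,0,0,0]'

```text
clock: 2.97
position: [0.5217, -0.0507, 0.1245]
ee_rot: [0.021, -0.068, 0.997, -0.006]
contact_force: [-0.4, 0.4, 0.0]
width: 0.0001
```

```bash
python3 -c "
from h import *
go([-.003,-.173,.085],'push'); grab('wrist','wrist2.png');go([-.003,-.173,.085],'push')"
```

```text
t 2.9667 lamp pos [ 0.0139 -0.1768  0.1245] shift tool [0.0184 0.0044 0.0387] turn [-0.0148  0.041   0.0064] F [-0.35  0.39  0.02] w 0.0001 q [-0.23  0.26  1.81  0.    1.02 -1.94]
t 3.0167 lamp pos [ 0.0142 -0.1769  0.1247] shift tool [0.0188 0.0046 0.0389] turn [-0.015   0.0418  0.0062] F [-0.13 -0.12  0.25] w -0.0 q [-0.23  0.26  1.81  0.    1.02 -1.94]
```

View pics/wrist2.png

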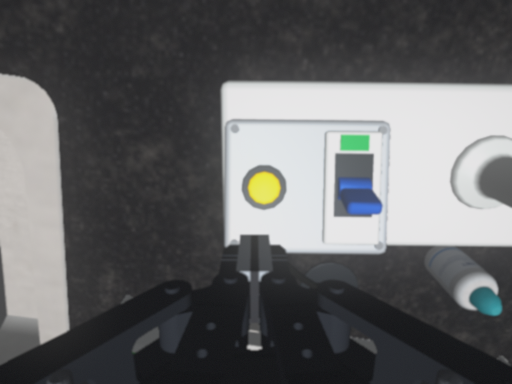

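Call:
apply_moves --moves '[0,0.01,0.003,0,-0.015,0.042,0.006,0,0.006,0.002,0.005,0,0,0,0,0.003,0,0.01,0,0,0,0,0,0,0.01,0,0,0,0,0,0,0,0,0,0,0,0,0,0,0,0,0,0,0,0,0,0,0,0,0,0,0,0,0,0,0]'

```text
clock: 3.68
position: [0.5049, -0.0493, 0.1038]
ee_rot: [0.006, -0.065, 0.998, -0.002]
contact_force: [0.4, 0.1, -0.3]
width: 0.0004
```

```bash
python3 -c "
from h import *
go([-.003,-.173,.085],'push')"
```

```text
t 3.6833 lamp pos [-0.0026 -0.1732  0.1038] shift tool [0.0007 0.0003 0.0188] turn [-0.0047  0.0122  0.0001] F [ 0.39  0.13 -0.33] w 0.0004 q [-0.23  0.28  1.85 -0.    1.   -1.94]
```

Call:
apply_moves --moves '[0,0,0,0.008,-0.005,0.012,0,0,0,0,0.008,0,0,0,0,0,0,0.006,0,0,0,0,0,0,0.003,0,0,0,0,0,0,0,0,0,0,0,0,0,0,0,0,0,0,0,0,0,0,0,0,0,0,0,0,0,0,0]'

```text
clock: 4.35
position: [0.5058, -0.0495, 0.0765]
ee_rot: [0.0, -0.065, 0.998, 0.0]
contact_force: [-0.1, -0.3, 0.4]
width: 0.0005
```

```bash
python3 -c "
from h import *
go([-.003,-.173,.068],'push');grab('wrist','wrist3.png')"
```

```text
t 4.35 lamp pos [-0.0017 -0.1735  0.0765] shift tool [0.0013 0.0005 0.0085] turn [0.0003 0.0002 0.0002] F [-0.14 -0.28  0.38] w 0.0005 q [-0.23  0.32  1.88  0.    0.95 -1.94]
```

View pics/wrist3.png

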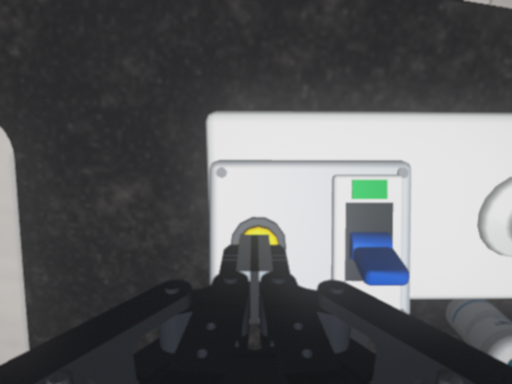

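The fingertips are over the button (ring centred at about (258,240)), so I press.

Call:
apply_moves --moves '[0,0.001,0,0.003,0,0,0,0,0,0,0.003,0,0,0,0,0,0,0.003,0,0,0,0,0,0,0.003,0,0,0,0,0,0,0.002,0,0,0,0,0,0,0.002,0,0,0,0,0,0,0.001,0,0,0,0,0,0,0,0,0,0]'

```text
clock: 5.07
position: [0.5065, -0.0499, 0.071]
ee_rot: [0.005, -0.065, 0.998, -0.001]
contact_force: [-1.5, 0.2, 4.3]
width: -0.0001
```

```bash
python3 -c "
from h import *
go([-.003,-.173,.068],'push');grab('wrist','wrist4.png')"
```

```text
t 5.0667 lamp pos [-0.0011 -0.174   0.071 ] shift tool [0.002  0.001  0.0029] turn [-0.0031  0.0089  0.0008] F [-1.53  0.16  4.34] w -0.0001 q [-0.24  0.32  1.89  0.    0.92 -1.94]
```

View pics/wrist4.png

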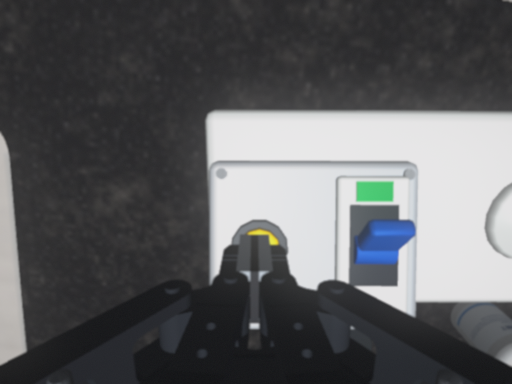

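Force is 4.3 N and the lever has flopped to the front, with its end now at (390,230). Next I retract and go in front of the lever.

Call:
apply_moves --moves '[0,0,0,-0.015,-0.003,0.009,0,0,0,0,-0.02,0,0,0,0,0.01,0,-0.015,0,0,0,0,0.02,0.01,0,0,0,0,0,0.015,0.02,0,0,0,0,0,0.005,0.02,0,0,0,0,0,0,0.006,0,0,0,0,0,0,0,0,0,0,0]'

```text
clock: 5.78
position: [0.4475, -0.0007, 0.1209]
ee_rot: [-0.0, -0.065, 0.998, -0.001]
contact_force: [0.4, -0.2, 0.3]
width: 0.0001
```

```bash
python3 -c "
from h import *
go([-.045,-.117,.078],'push')
d=grab('wrist','wrist5.png')
hsv=cv2.cvtColor(d['image'],cv2.COLOR_RGB2HSV);m=cv2.inRange(hsv,(105,120,50),(125,255,255)); N,l,s,c=cv2.connectedComponentsWithStats(m); i=np.argmax(s[1:,4])+1
w=onz(d,*c[i],.088);print(c[i],s[i],LR.T@(w-O),LR.T@(pt(d,*c[i])-O))
"
```

```text
t 5.7833 lamp pos [-0.0532 -0.1176  0.1209] shift tool [-0.0082  0.0007  0.0428] turn [-0.0009 -0.0011 -0.0008] F [ 0.43 -0.19  0.25] w 0.0001 q [-0.16  0.18  1.94 -0.    1.02 -1.86]Traceback (most recent call last):
  File "<string>", line 5, in <module>
    hsv=cv2.cvtColor(d['image'],cv2.COLOR_RGB2HSV);m=cv2.inRange(hsv,(105,120,50),(125,255,255)); N,l,s,c=cv2.connectedComponentsWithStats(m); i=np.argmax(s[1:,4])+1
                                                                                                                                                 ~~~~~~~~~^^^^^^^^^
    return _wrapfunc(a, 'argmax', axis=axis, out=out, **kwds)
    return bound(*args, **kwds)
ValueError: attempt to get argmax of an empty sequence
```

View pics/wrist5.png

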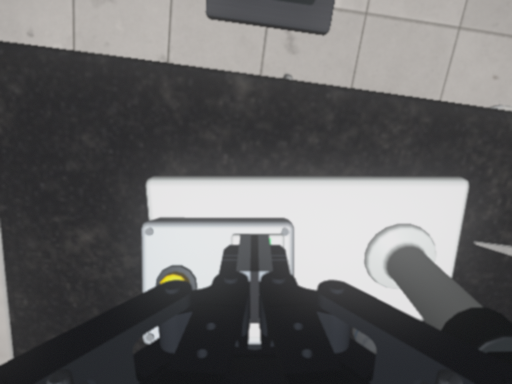

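Call:
apply_moves --moves '[0,0,0,0.014,0,0,0,0,0,0,0.014,0,0,0,0,0,0,0.01,0,0,0,0,0,0,0.004,0,0,0,0,0,0,0,0,0,0,0,0,0,0,0,0,0,0,0,0,0,0,0,0,0,0,0,0,0,0,0]'

```text
clock: 6.5
position: [0.4552, -0.0062, 0.0774]
ee_rot: [0.002, -0.065, 0.998, -0.003]
contact_force: [-1.0, 0.5, -0.4]
width: 0.0002
```

```bash
python3 -c "
from h import *
go([-.045,-.117,.075],'push')
D={n:grab(n,n+'6.png') for n in('scene','side')}
a=cv2.resize(D['scene']['image'][200:290,240:320],(400,450),interpolation=cv2.INTER_CUBIC)
b=cv2.resize(D['side']['image'][225:315,235:315],(400,450),interpolation=cv2.INTER_CUBIC)
cv2.imwrite('pics/z6.png',np.hstack([a,b])[:,:,::-1])
"
```

```text
t 6.5 lamp pos [-0.0462 -0.1241  0.0774] shift tool [-0.0012  0.0071  0.0024] turn [-0.006   0.0045 -0.0006] F [-1.01  0.54 -0.4 ] w 0.0002 q [-0.16  0.24  1.99 -0.01  0.9  -1.86]
```

View pics/z6.png

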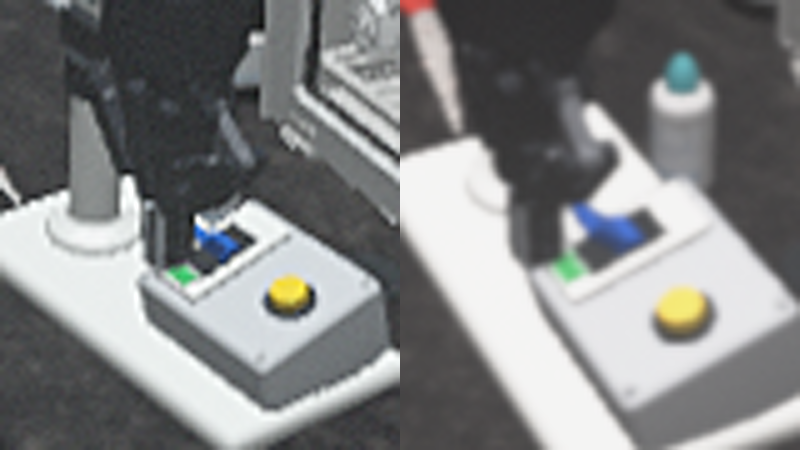

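Call:
apply_moves --moves '[0,0,0.006,0.002,-0.006,0.004,0,0,-0.004,0,0,0,0,0,0,-0.005,0,0,0,0,0,0,-0.005,0,0,0,0,0,0,-0.005,0,0,0,0,0,0,-0.005,0,-0.001,0,0,0,0,-0.003,0,-0.001,0,0,0,0,0,0,0,0,0,0]'

```text
clock: 7.27
position: [0.4668, 0.0028, 0.0768]
ee_rot: [-0.018, -0.068, 0.998, -0.001]
contact_force: [0.1, -0.3, -1.3]
width: 0.0
```

```bash
python3 -c "
from h import *
go([-.012,-.117,.08],'push')"
```

```text
t 7.2667 lamp pos [-0.0336 -0.1166  0.0768] shift tool [-0.0214 -0.0005 -0.004 ] turn [ 0.0001 -0.0351  0.0058] F [ 0.06 -0.28 -1.31] w 0.0 q [-0.14  0.28  1.93 -0.01  0.96 -1.84]
```

Call:
apply_moves --moves '[0,-0.003,0,0,0,-0.035,0.006,0,-0.005,0,0,0,0,0,0,-0.005,0,-0.001,0,0,0,0,-0.005,0,-0.001,0,0,0,0,-0.005,0,-0.001,0,0,0,0,-0.004,0,0,0,0,0,0,-0.003,0,0,0,0,0,0,-0.002,0,0,0,0,0]'

```text
clock: 7.93
position: [0.466, 0.0031, 0.0759]
ee_rot: [-0.036, -0.07, 0.997, -0.003]
contact_force: [-3.7, -1.7, 1.9]
width: 0.0003
```

```bash
python3 -c "
from h import *
go([-.012,-.117,.08],'push')
D={n:grab(n,n+'7.png') for n in('scene','side')}
a=cv2.resize(D['scene']['image'][200:290,240:320],(400,450),interpolation=cv2.INTER_CUBIC)
b=cv2.resize(D['side']['image'][225:315,235:315],(400,450),interpolation=cv2.INTER_CUBIC)
cv2.imwrite('pics/z7.png',np.hstack([a,b])[:,:,::-1])
"
```

```text
t 7.9333 lamp pos [-0.0344 -0.1162  0.0759] shift tool [-0.022  -0.001  -0.0058] turn [-0.0011 -0.0727  0.0104] F [-3.67 -1.73  1.87] w 0.0003 q [-0.13  0.3   1.91 -0.02  1.   -1.82]
```

View pics/z7.png

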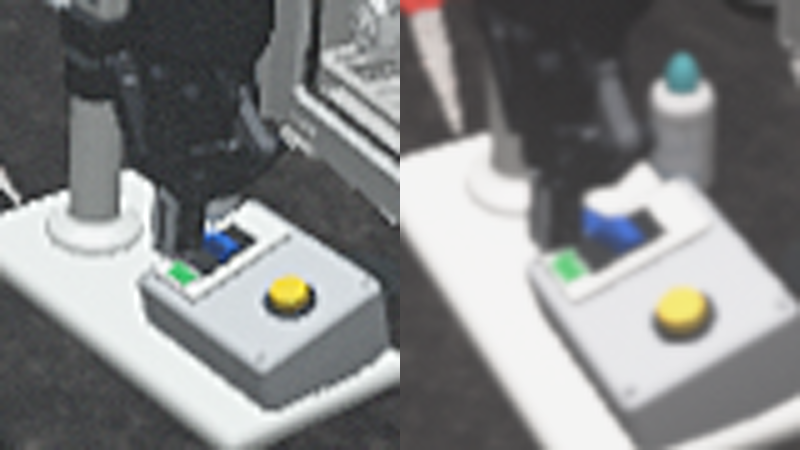

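The finger is against the lever at about 4 N; the arm yields at these small steps, so I use larger ones and counter the tilt.

Call:
apply_moves --moves '[0,-0.01,0,-0.002,0,-0.08,0.01,0,-0.012,0,-0.002,0,-0.08,0,0,-0.012,0,-0.002,0,-0.06,0,0,-0.012,0,-0.002,0,-0.06,0,0,-0.012,0,-0.001,0,-0.04,0,0,-0.012,0,-0.001,0,-0.04,0,0,-0.01,0,0,0,-0.04,0,0,-0.01,0,0,0,-0.04,0]'

```text
clock: 8.7
position: [0.4915, 0.0092, 0.0773]
ee_rot: [0.123, -0.08, 0.989, 0.009]
contact_force: [-31.6, -19.3, 25.6]
width: -0.0001
```

```bash
python3 -c "
from h import *
go([-.012,-.117,.08],'push')
D={n:grab(n,n+'8.png') for n in('scene','side')}
a=cv2.resize(D['scene']['image'][200:290,240:320],(400,450),interpolation=cv2.INTER_CUBIC)
b=cv2.resize(D['side']['image'][225:315,235:315],(400,450),interpolation=cv2.INTER_CUBIC)
cv2.imwrite('pics/z8.png',np.hstack([a,b])[:,:,::-1])
"
```

```text
t 8.7 lamp pos [-0.0083 -0.1134  0.0773] shift tool [ 0.0031 -0.0034 -0.0036] turn [0.0021 0.2465 0.032 ] F [-31.62 -19.27  25.65] w -0.0001 q [-0.18  0.19  2.1   0.14  0.62 -2.02]
```

View pics/z8.png

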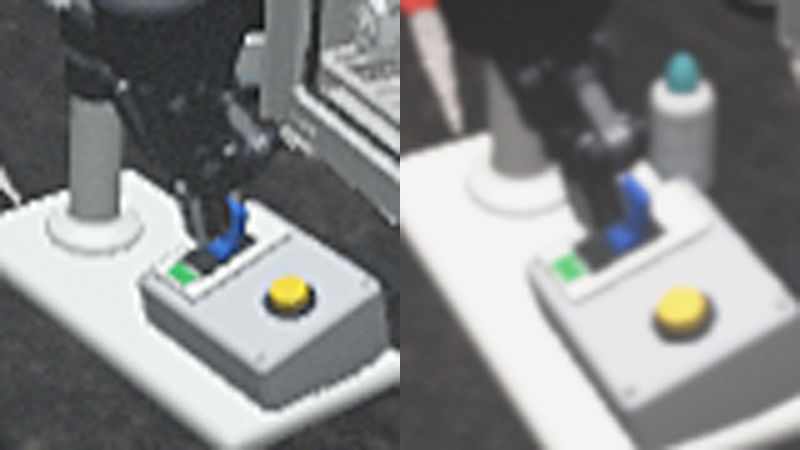

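The lever is up against its end stop, and the force is high because the tilt was overcorrected, so I back off straight away.

Call:
apply_moves --moves '[0,0.008,-0.002,-0.003,0,0.06,0.01,0,0.012,-0.002,-0.004,0,0.08,0.01,0,0.012,0,-0.004,0,0.08,0.01,0,0.012,0,-0.005,0,0.03,0,0,0.012,0,-0.01,0,0,0,0,0.01,0,-0.02,0,0,0,0,0,0,-0.02,0,0,0,0,0,0,0,0,0,0]'

```text
clock: 9.47
position: [0.4235, -0.0047, 0.1391]
ee_rot: [-0.008, -0.063, 0.998, 0.002]
contact_force: [0.8, -0.4, 0.4]
width: -0.0002
```

```bash
python3 -c "
from h import *
go([-.012,-.117,.08],'push')
D={n:grab(n,n+'9.png') for n in('scene','side')}
a=cv2.resize(D['scene']['image'][200:290,240:320],(400,450),interpolation=cv2.INTER_CUBIC)
b=cv2.resize(D['side']['image'][225:315,235:315],(400,450),interpolation=cv2.INTER_CUBIC)
cv2.imwrite('pics/z9.png',np.hstack([a,b])[:,:,::-1])
"
```

```text
t 9.4667 lamp pos [-0.0775 -0.1184  0.1391] shift tool [-0.0664  0.0015  0.0582] turn [ 0.0041 -0.0148 -0.0044] F [ 0.78 -0.35  0.45] w -0.0002 q [-0.18  0.13  1.94 -0.    1.08 -1.87]
```

View pics/z9.png

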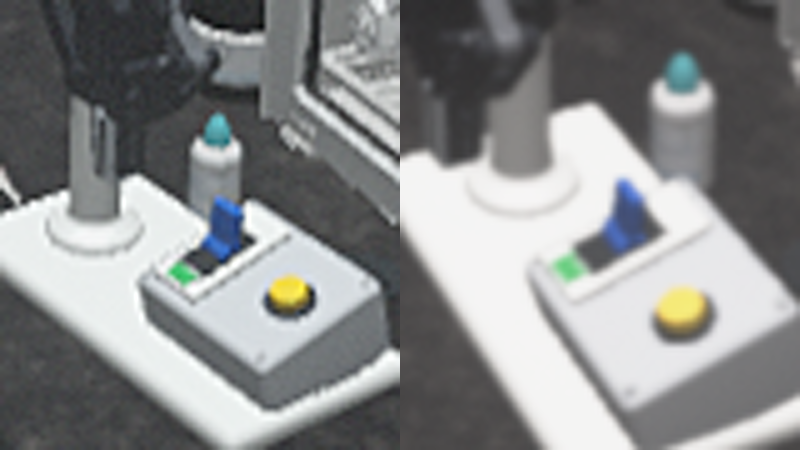

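The lever stands up, latched as at the start, and the button is out. Now I go up and turn for the grip.

Call:
apply_moves --moves '[0,0,0,-0.035,0,0,0,0,0,0,-0.035,0,0,0.1,0,0,0,-0.035,0,0,0.12,0,0,0,-0.035,0,0,0.12,0.0854,0,0,-0.035,0,0,0.12,0.0854,0,0,-0.02,0,0,0.12,0.0854,0,0,0,0,0,0.12,0.0854,0,0,0,0,0,0.12]'

```text
clock: 10.23
position: [0.4256, -0.0036, 0.3307]
ee_rot: [-0.018, 0.355, 0.935, -0.003]
contact_force: [-0.8, -0.2, -0.3]
width: 0.0484
```

Call:
apply_moves --moves '[0.0854,0,0,0,0,0,0.12,0.0854,0,0,0,0,0,0.12,0.0854,0,0,0,0,0,0.12,0.0854,0,0,0,0,0,0.12,0.0854,0,0,0,0,0,0.12,0.0854,0,0,0,0,0,0.06,0.0854,0,0,0,0,0,0,0.0854,0,0,0,0,0,0]'

```text
clock: 10.9
position: [0.4283, -0.0027, 0.3215]
ee_rot: [-0.021, 0.65, 0.759, -0.011]
contact_force: [0.3, -0.7, -0.2]
width: 0.0852
```

```bash
python3 -c "
from h import *
go([.002,0,.28],'grip')
for n in('scene','side','wrist'): grab(n,n+'10.png')"
```

```text
t 10.9 lamp pos [-0.0725 -0.1171  0.3215] shift tool [0.1145 0.0791 0.0402] turn [-0.0437 -0.0175  0.0247] F [ 0.3  -0.74 -0.24] w 0.0852 q [-0.17  0.03  1.58  0.    1.57 -0.33]
```

View pics/wrist10.png

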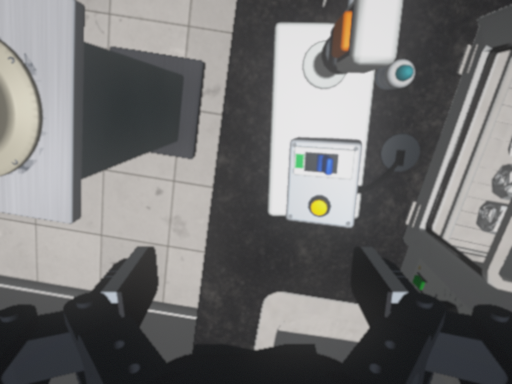

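Call:
apply_moves --moves '[0.0854,0.01,0.016,0,-0.044,-0.017,0.025,0.0854,0.012,0.018,0,0,0,0,0.0854,0.012,0.018,0,0,0,0,0.0854,0.01,0.016,0,0,0,0,0.0854,0.006,0.01,0,0,0,0,0.0854,0,0,0,0,0,0,0.0854,0,0,0,0,0,0,0.0854,0,0,0,0,0,0]'

```text
clock: 11.72
position: [0.5009, 0.0587, 0.321]
ee_rot: [0.001, 0.659, 0.752, -0.0]
contact_force: [0.1, -0.5, 0.0]
width: 0.085
```

```bash
python3 -c "
from h import *
go([.002,0,.28],'grip')
for n in('wrist',): grab(n,n+'11.png')
go([.002,0,.28],'grip')"
```

```text
t 11.7167 lamp pos [ 0.0074 -0.0657  0.321 ] shift tool [ 0.0658 -0.0054  0.0408] turn [0.0014 0.0021 0.002 ] F [ 0.05 -0.53  0.01] w 0.085 q [-0.02  0.13  1.48 -0.    1.53 -0.15]
t 11.7667 lamp pos [ 0.0072 -0.0658  0.321 ] shift tool [ 0.0659 -0.0051  0.0409] turn [0.0014 0.0022 0.0016] F [ 1.1  -0.84  0.18] w 0.0854 q [-0.02  0.13  1.48 -0.    1.53 -0.15]
```

View pics/wrist11.png

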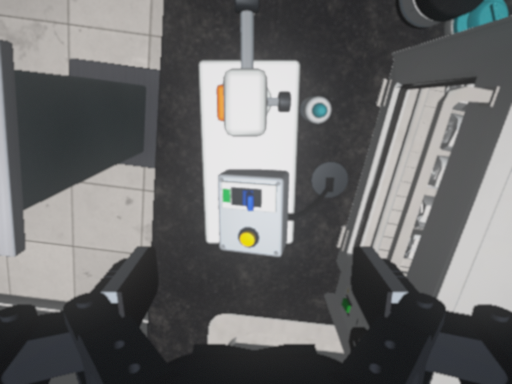

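The wrist view shows the grip top at (245,102), the orange edge at (221,102), and a black knob behind the grip at (284,101). I measure the grip centre and the knob's height.

```bash
python3 - <<'E'
from h import *
d=dict(np.load('pics/wrist11.npz'))
P=np.array([[u,v,*(LR.T@(pt(d,u,v)-O))] for v in range(55,150) for u in range(205,300)])
g=P[(P[:,4]>.226)]; print('z med',np.median(g[:,4]),len(g)); r=cv2.minAreaRect(g[:,:2].astype(np.float32)); print(r)
r=cv2.minAreaRect(g[:,2:4].astype(np.float32)); print(r); print(np.percentile(g[:,2:4],[1,50,99],axis=0),g[:,2:4].mean(0))
w=onz(d,*cv2.minAreaRect(g[:,:2].astype(np.float32))[0],.232); print('ctr',LR.T@(w-O))
k=P[(P[:,2]>.025)&(P[:,2]<.065)&(P[:,4]>.09)]; print('knob',k[:,2:].min(0),k[:,2:].max(0),np.median(k[:,4]))
hsv=cv2.cvtColor(d['image'],cv2.COLOR_RGB2HSV); m=cv2.inRange(hsv,(4,110,80),(19,255,255)); m[:60]=0;m[140:]=0
N,l,s,c=cv2.connectedComponentsWithStats(m); i=np.argmax(s[1:,4])+1; print('orange',c[i],s[i],LR.T@(onz(d,*c[i],.21)-O))
w=LR.T@(onz(d,222,c[i][1],.219)-O); 
m=cv2.inRange(hsv,(20,100,110),(35,255,255)); N,l,s,c=cv2.connectedComponentsWithStats(m[:300]); i=np.argmax(s[1:,4])+1; print('yel',LR.T@(onz(d,*c[i],.073)-O))
w=[LR.T@(onz(d,u,v,.019)-O) for u,v in ((200,62),(299,62),(206,243),(293,243))]; print(np.array(w).round(4))
E
```

```text
z med 0.23193215056905744 2807
((251.5, 106.5), (91.0, 81.0), 0.0)
((0.00015198253095149994, 0.0008851476013660431), (0.04462505131959915, 0.029766615480184555), 89.38673400878906)
[[-0.01421819 -0.02064454]
 [ 0.00026232  0.00220135]
 [ 0.01461815  0.02295632]] [0.00035111 0.00154717]
ctr [ 0.00459617 -0.00140636  0.232     ]
knob [ 0.02500288 -0.00861264  0.12246778] [0.04232789 0.00956684 0.13880139] 0.1338069194420855
orange [220.34170854 102.35678392] [217  85   7  35 199] [-0.01877309  0.00095635  0.21      ]
yel [-0.00201489 -0.17083265  0.073     ]
[[-0.0619  0.0473  0.019 ]
 [ 0.0636  0.0475  0.019 ]
 [-0.064  -0.2026  0.019 ]
 [ 0.0646 -0.2025  0.019 ]]
```

Call:
apply_moves --moves '[0.0854,0.015,-0.003,0,0,0,0,0.0854,0.018,-0.002,0,0,0,0,0.0854,0.014,0,0,0,0,0,0.0854,0.008,0,0,0,0,0,0.0854,0.004,0,0.01,0,0,0,0.0854,0,0,0.015,0,0,0,0.0854,0,0,0.01,0,0,0,0.0854,0,0,0,0,0,0]'

```text
clock: 12.43
position: [0.484, 0.1125, 0.2848]
ee_rot: [0.003, 0.661, 0.75, -0.001]
contact_force: [-0.4, -1.0, -0.2]
width: 0.0853
```

```bash
python3 -c "
from h import *
go([.002,0.001,.183],'grip')"
```

```text
t 12.4333 lamp pos [-0.0023 -0.0101  0.2848] shift tool [0.0117 0.004  0.1017] turn [ 0.0023  0.0064 -0.0045] F [-0.43 -0.97 -0.24] w 0.0853 q [ 0.09  0.13  1.57 -0.01  1.44 -0.03]
```

Call:
apply_moves --moves '[0.0854,0.006,0.002,0.005,0.002,0.006,-0.004,0.0854,0.005,0.002,0.01,0,0,0,0.0854,0,0,0.015,0,0,0,0.0854,0,0,0.015,0,0,0,0.0854,0,0,0.012,0,0,0,0.0854,0,0,0.006,0,0,0,0.0854,0,0,0,0,0,0,0.0854,0,0,0,0,0,0]'

```text
clock: 13.1
position: [0.4879, 0.1246, 0.2169]
ee_rot: [0.0, 0.661, 0.751, 0.001]
contact_force: [-0.8, -0.3, 0.7]
width: 0.0856
```

```bash
python3 -c "
from h import *
go([.002,0.001,.183],'grip')"
```

```text
t 13.1 lamp pos [0.0031 0.0014 0.2169] shift tool [-0.0004 -0.0012  0.0339] turn [ 0.0016 -0.0002 -0.0025] F [-0.78 -0.28  0.75] w 0.0856 q [ 0.11  0.18  1.68  0.    1.29 -0.02]
```

Call:
apply_moves --moves '[0.0854,0,-0.001,0.008,0,0,0,0.0854,0,0,0.01,0,0,0,0.0854,0,0,0.008,0,0,0,0.0854,0,0,0.004,0,0,0,0.0854,0,0,0,0,0,0,0.0854,0,0,0,0,0,0,0.0854,0,0,0,0,0,0,0.0854,0,0,0,0,0,0]'

```text
clock: 13.77
position: [0.4885, 0.1247, 0.1856]
ee_rot: [0.002, 0.661, 0.751, 0.002]
contact_force: [-0.8, -0.2, -0.1]
width: 0.0855
```

```bash
python3 -c "
from h import *
go([.002,0.001,.183],'grip')
D={n:grab(n,n+'12.png') for n in('scene','side')}
a=cv2.resize(D['scene']['image'][140:250,210:310],(400,440),interpolation=cv2.INTER_CUBIC)
b=cv2.resize(D['side']['image'][150:260,205:305],(400,440),interpolation=cv2.INTER_CUBIC)
cv2.imwrite('pics/z12.png',np.hstack([a,b])[:,:,::-1])
"
```

```text
t 13.7667 lamp pos [0.0038 0.0014 0.1856] shift tool [-0.0004 -0.0018  0.0026] turn [ 0.0057 -0.0001 -0.0027] F [-0.79 -0.2  -0.11] w 0.0855 q [ 0.11  0.2   1.73  0.    1.21 -0.02]
```

View pics/z12.png

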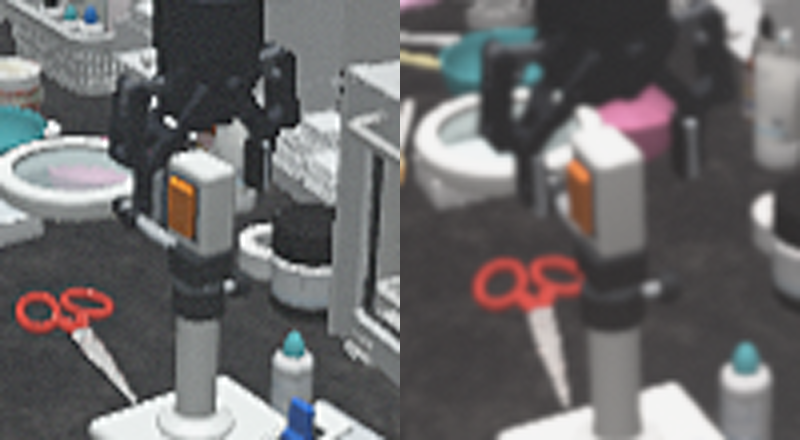

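The jaws straddle the grip, the lever is still up and the bottle is standing. I close on the grip.

Call:
apply_moves --moves '[0.0854,0,-0.002,0.002,0.006,0,-0.002,0,0,0,0,0,0,0,0,0,0,0,0,0,0,0,0,0,0,0,0,0,0,0,0,0,0,0,0,0,0,0,0,0,0,0,0,0,0,0,0,0,0,0,0,0,0,0,0,0]' --newtons 60

```text
clock: 14.53
position: [0.4853, 0.1243, 0.1846]
ee_rot: [-0.001, 0.66, 0.751, -0.001]
contact_force: [0.8, 0.0, 1.8]
width: 0.0297
```

```bash
python3 -c "
from h import *
go([.002,0.001,.183],'grip')"
```

```text
t 14.5333 lamp pos [0.0005 0.0015 0.1846] shift tool [-0.0005  0.0015  0.0016] turn [-0.0026 -0.0001 -0.0007] F [0.76 0.05 1.83] w 0.0297 q [ 0.11  0.2   1.73  0.    1.21 -0.02]
```

Width is 30 mm (31 expected with the button in) and the side force is small. Now I lift.

Call:
apply_moves --moves '[0,0,0,-0.004,0,0,0,0,0,0,-0.008,0,0,0,0,0,0,-0.01,0,0,0,0,0,0,-0.01,0,0,0,0,0,0,-0.01,0,0,0,0,0,0,-0.008,0,0,0,0,0,0,-0.005,0,0,0,0,0,0,-0.003,0,0,0]'

```text
clock: 15.2
position: [0.4853, 0.1243, 0.2441]
ee_rot: [-0.002, 0.66, 0.751, -0.002]
contact_force: [2.0, 0.5, -6.5]
width: 0.0298
```

```bash
python3 -c "
from h import *
go([.001,0.001,.283],'grip')"
```

```text
t 15.2 lamp pos [0.0004 0.0015 0.2441] shift tool [-0.0004  0.0003 -0.0389] turn [-0.0063 -0.0003 -0.0008] F [ 2.    0.52 -6.46] w 0.0298 q [ 0.11  0.16  1.63  0.    1.36 -0.02]
```

Call:
apply_moves --moves '[0,0,0,-0.006,-0.006,0,0,0,0,0,-0.008,0,0,0,0,0,0,-0.008,0,0,0,0,0,0,-0.006,0,0,0,0,0,0,-0.005,0,0,0,0,0,0,-0.004,0,0,0,0,0,0,-0.004,0,0,0,0,0,0,-0.004,0,0,0]'

```text
clock: 15.87
position: [0.4852, 0.1243, 0.2849]
ee_rot: [-0.003, 0.66, 0.751, -0.002]
contact_force: [6.5, 1.1, -27.2]
width: 0.0296
```

```bash
python3 -c "
from h import *
go([.001,0.001,.283],'grip')"
```

```text
t 15.8667 lamp pos [0.0004 0.0015 0.2849] shift tool [-0.0005  0.0006  0.0019] turn [-0.0074 -0.0009 -0.001 ] F [  6.54   1.12 -27.16] w 0.0296 q [ 0.11  0.14  1.55  0.    1.46 -0.02]
```

TCP has risen 100.3 mm and the upward force jumped to 27 N, so it is at the solid stop. I settle with a small upward push, then check.

Call:
apply_moves --moves '[0,0,0,-0.003,-0.007,0,0,0,0,0,-0.003,0,0,0,0,0,0,-0.003,0,0,0,0,0,0,-0.003,0,0,0,0,0,0,-0.003,0,0,0,0,0,0,-0.003,0,0,0,0,0,0,-0.003,0,0,0,0,0,0,-0.003,0,0,0]'

```text
clock: 16.53
position: [0.485, 0.1243, 0.2851]
ee_rot: [-0.007, 0.66, 0.751, -0.007]
contact_force: [1.9, 0.4, -28.1]
width: 0.0297
```

```bash
python3 -c "
from h import *
go([.001,0.001,.283],'grip')
D={n:grab(n,n+'13.png') for n in('scene','side')}
a=cv2.resize(D['scene']['image'][120:280,210:310],(375,600),interpolation=cv2.INTER_CUBIC)
b=cv2.resize(D['side']['image'][140:300,205:305],(375,600),interpolation=cv2.INTER_CUBIC)
cv2.imwrite('pics/z13.png',np.hstack([a,b])[:,:,::-1])
go([.001,0.001,.283],'grip')
for n,d in D.items():
    hsv=cv2.cvtColor(d['image'],cv2.COLOR_RGB2HSV); m=cv2.inRange(hsv,(85,70,60),(104,255,255)); 
    mm=np.zeros_like(m); mm[215:250,270:310]=m[215:250,270:310]; N,l,s,c=cv2.connectedComponentsWithStats(mm); i=np.argmax(s[1:,4])+1; print(n,'cap',c[i])
"
```

```text
t 16.5333 lamp pos [2.000e-04 1.500e-03 2.851e-01] shift tool [-0.0005  0.0008  0.0021] turn [-0.0206 -0.0015 -0.001 ] F [  1.95   0.37 -28.1 ] w 0.0297 q [ 0.11  0.15  1.54  0.    1.47 -0.02]
t 16.6333 lamp pos [2.000e-04 1.500e-03 2.851e-01] shift tool [-0.0005  0.0009  0.0021] turn [-0.0206 -0.0014 -0.0011] F [  1.1    0.75 -28.28] w 0.0298 q [ 0.11  0.15  1.54  0.    1.47 -0.02]
scene cap [283.         225.67857143]
side cap [290.83783784 239.16216216]
```

View pics/z13.png

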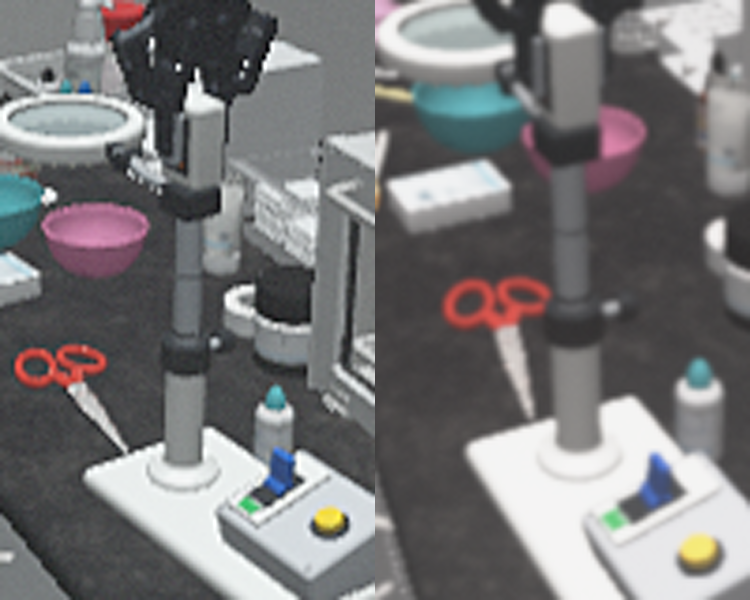

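The mast is fully extended in the fingers, the lever is up, and the bottle's cap is on the same pixels as at the start. The pose is steady, so I hand in.

```bash
python3 -c "
from h import *
print(workorder.sign_off()); go([.001,0.001,.283],'grip')"
```

```text
the job is handed in; nothing more can be done
None
the job is handed in; nothing more can be done
```

The magnifier lamp is up at its second stop, held there by the gripper with the orange button squeezed. I handed the job in at 16.6 s of the 58 s; the hand-in gives no verdict.

- **Breaker:** I pressed the yellow test button with the closed fingertips and the blue lever dropped. I then pushed the lever back up, and the pictures show it still standing up with the fingers away and the test button out.
- **Lamp:** I gripped the lamp front to back at 60 N and lifted it. The jaws read 29.7 mm, against 31 mm expected with the button in, so the button counts as fully squeezed. The tool rose 100.3 mm until the upward force jumped to about 28 N against the solid stop. The pose was steady over the last readings.
- **Bottle:** its cap was on the same pixels as at the start, and the scissors look undisturbed.

**What did not go cleanly:**
- My first push on the lever stalled at about 4 N, because the arm gives way on small steps.
- The second push overshot. The tool tilted 0.25 rad, and the fingertips pressed with a total of about 45 N for a moment before I backed off. The 40 N limit is stated for the arm and gripper body; I took the fingers as not covered, but I could not check that.
- The camera views disagreed by about 3 mm on the lamp's position along y, and I used a value nearer the wrist camera's.

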